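# Clear the keyboard and shut the laptop

### The job

A roll of pink-striped tape has been left lying on the open laptop, in front of its screen. Without gripping or lifting anything, push the roll with the fingertips off the laptop's left-hand end (left as seen from the robot) so that it lies flat on the desk just beside the laptop, then push the lid down with the fingertips until it is fully shut, without slamming it. Leave the navy tape roll, the white votive cup and the mouse where they stand.

Things in the scene. Friction and masses are not known exactly. Their poses are not given: they have to be found in the camera images.
- laptop: Aluminium laptop standing open on the desk, screen facing the robot; it does not slide. Base 246 (its x) x 358 (its y) mm, flat top (keyboard and palm rest) 17 mm above the desk. Origin: centre of the base's underside; x axis to the hinge side (away from the robot), y axis to its left-hand end as seen from the robot, z up. The left-hand end is at y = +179 mm.
- laptop_lid (a joint): Lid hinge, rad: 0 = fully shut, about 1.6 to 1.8 = open at the start (pi/2 = lid vertical, more = leaning away from the robot). The hinge line is parallel to the laptop's y axis at x = +115 mm, z = 18 mm in the laptop's frame. The hinge is stiff: the lid stays at any angle, and moves with about 2 to 5 N at its free edge, so it has to be pushed all the way down.
- lid_hinge (a point): Middle of the lid's hinge line, fixed on the laptop's base at (115, 0, 18) mm in its frame; same axes as the laptop.
- lid_edge (a point): Middle of the lid's free edge (the upper edge while open), moving with the lid, 238 mm from the hinge line. Lid panel 6 mm thick and 358 mm long. Its outer face is the rear face while open, the upper face (24 mm above the desk) when shut.
- pink_roll: Roll of pink and white striped tape, 50 mm outside diameter, 15 mm high, 30 g, lying flat on the laptop's keyboard or palm rest. Origin: centre of its underside; z along its axis.
- navy_roll: Roll of navy and white striped tape, 50 mm in diameter, 15 mm high, loose on the desk to the left of the laptop; stays there. Origin: centre of its underside.
- votive: White fluted votive cup, 58 mm in diameter, 62 mm high, loose on the desk to the left of the laptop's rear part; stays there. Origin: centre of its underside.
- white_mouse: White computer mouse, 114 x 58 x 22 mm, long along its x, loose on the desk to the right of the laptop; stays there. Origin: centre of its underside.
Things that resemble listed ones, but are neither listed nor needed, are in the scene too. Leave any orange or yellow look-alike of the pink_roll alone.

How it is judged:
On the way, in this order (a step that is already met when the one before it is completed fails the run):
1. the pink roll lies flat on the desk beside the laptop's left-hand end, the lid still open (y of pink_roll in the frame of laptop above 0.19 m and height (world z) of pink_roll below 0.02 m and (angle between pink_roll's own z axis and vertical below 0.2 rad or angle between pink_roll's own z axis and vertical above 2.94 rad) and value of joint laptop_lid above 0.5 rad), for 0.2 s.
2. the lid is fully shut (value of joint laptop_lid below 0.03 rad), for 0.2 s.
At the end, for the whole second after the job is handed in: The lid is shut to within 0.03 rad (7 mm at its free edge), and the pink roll lies at rest flat on the desk (either face down, within 0.2 rad) beside the laptop's left-hand end: its centre 190 to 330 mm to the left of the laptop's centre line and within 150 mm fore or aft of the laptop's centre (value of joint laptop_lid below 0.03 rad and y of pink_roll in the frame of laptop between 0.19 and 0.33 m and x of pink_roll in the frame of laptop between -0.15 and 0.15 m and height (world z) of pink_roll below 0.02 m and linear speed of pink_roll below 0.02 m/s and (angle between pink_roll's own z axis and vertical below 0.2 rad or angle between pink_roll's own z axis and vertical above 2.94 rad)); the robot touches nothing.
It fails at once if the pink roll is lifted (its centre more than 60 mm above the desk) (height (world z) of pink_roll above 0.06 m).
It fails at once if the lid is slammed (closing faster than 2.5 rad/s) (velocity of joint laptop_lid below -2.5 rad/s).
It fails at once if the navy roll, the votive cup or the mouse is moved by more than 25 mm (distance of any of navy_roll, votive, white_mouse from where it was at the start of the episode above 0.025 m).
It also fails if it takes over 53 s, if anything falls off the work surface, if the arm or the gripper's body presses on something with over 40 N, if the wrist force passes 120 N, or if a joint passes its speed limit or range.

### The arm

A 6-joint arm with a two-finger parallel gripper is mounted at the origin on a cart in front of the work surface, level with it; the furniture and walls round the work are solid. World frame = base frame: x ahead of the robot, y to its left, z up, the work surface at z = 0. Lengths are in m, angles in rad, forces in N, time in s.
With the tool pointing down it reaches from about 0.3 to 0.775 m from the base axis. Payload 14.6 kg.
Tool frame: the origin (TCP) lies midway between the tips of the shut fingers; the grasp point (between the pads) lies 19 mm behind it; z points along the fingers, y is the line along which they close (so a half turn about z gives the same grasp; the last joint's range is limited). The gripper opens to 94 mm and grips with 3 to 60 N. Pads are 16 mm wide; open, the fingers measure 119 mm over their backs; the gripper's body (75 mm by 177 mm) begins 78 mm behind the grasp point.
Start: joints at [-1.293, 0.3, 1.521, -0, 1.321, -0.067], TCP at [0.186, -0.518, 0.205] pointing down, gripper open.
Joint ranges: [-3.03, 3.03], [-0.79, 2.21], [0.23, 2.52], [-1.04, 4.18], [0, 3.07], [-2.55, 2.55]. Speed limits (rad/s): [2.22, 2.22, 2.57, 3.14, 3.14, 3.14].

### API

Orientations are given as a 3x3 rotation matrix whose columns are the frame's x, y, z axes.
In Python, from plant import get_obs, camera, camera_model, r, spotter gives the robot as it stands.
- The arm moves only by the tool carry_out, never from a script. Its arguments are lists of equal length, an entry for each row: "xyz": the shift along the tool's x, y, z in cm, a list of three; "spin": the turn about the tool's z in degrees. A call has exactly 8 rows; each row shifts and turns the commanded pose from where the row before left it, along the tool's axes as they then stand; what a row does not reach is not made up. A row lasts 1/8 s, in which the tool goes at most 62.5 mm and 10.7 degrees, less where a joint would pass 70% of its speed; a pose out of reach is approached as far as the arm can. A call is refused whole if a number of a shift passes 6.25 or a number of a turn 10.7, either way. A call with a gripper value outside its range is refused whole. "grip" is the gripper's target within -1 to 1 (shut at 1, half-way at 0, fully open at -1), set as the call begins (left out, the last holds). The fingers move at their own pace and stop on an object; the grip force is fixed at half the most. Time passes only in rows, so rows that do not move let the fingers close, or fill a call up. It gives the time, the measured TCP pose, the force, the opening and the grip force at its end, in the units of the state.
- get_obs(): the state, without advancing time (a new reading comes with each control period).
- camera(name): name is "side" or "top" or "wrist"; returns the picture (480x640x3 uint8, red, green, blue); there is no depth.
- camera_model(name): a dict with "intrinsics" (3x3 intrinsics, pixels), "eye" and "attitude" of the camera in the world. Camera axes: x right, y up, looking along -z (the intrinsics and any distortion apply to the point x, -y, -z); pixel columns grow to the right and rows downward; lengths in m; the calibration is good to about 2 mm. A picture is of the moment at which its call begins: read the wrist's pose just before it. camera_model takes no time and is no camera call; for the wrist camera it gives the pose at the moment of the call.
- r.sign_off(): hands the job in; it is judged then, once.
Trained networks look in the newest picture that a camera, given by its name, has taken for a name from the list of things; names that differ only in an ending like _2 or _b are one class to them, and where a whole thing is asked for, a point or a joint stands for the part that bears it (a point fixed in the world has none). Each returns a list of dicts, best first, with "score" (0 to 1); they miss things now and then, are a little off and sometimes report something else, mostly with a low value. They report only what shows in the picture. A call takes as long as a camera call. They do not tell look-alikes from the thing itself.
- spotter.trace(camera, name): "mask" (480x640 bool, what is visible of it) and "pixel" ([column, row] in pixels, amid what is visible of it).
The state is a dict: "time": time; "qpos": joint angles; "qd": joint speeds; "joint_efforts": joint torques, N m; "tool_pos": TCP position; "tool_rot": TCP orientation; "force": force on the tool from outside, world axes, zero at the start; "ft_torque": the same for the moment, N m; "finger_gap": finger opening in m; "grasp_force": force on a finger pad.
Only numpy, scipy, OpenCV 4.12 (cv2) and the standard library are available. Lean on these libraries where they do the work, as an engineer would, in place of code of your own. Each camera call takes 0.05 s, during which the arm holds its last target. There are 200 camera calls.

## Working session

There is one attempt and no reset: what is moved stays moved. The work goes in short steps, Python scripts to look and compute and a tool call to move; the robot and the scene stay as the last step left them, time stands still between calls to the robot, and variables do not carry over. Pictures are saved under pics/ and viewed, at most 10 in all, crops included, and the job is handed in when it is done.

Besides the shell and the picture viewer there is one more tool, called after "Request:" by a JSON object that holds its "fn" and its "kwargs", one argument or row to a line. carry_out: Moves the arm, as the interface text tells. Its arguments: {"type":"object","properties":{"xyz":{"type":"array","items":{"type":"array","items":{"type":"number"}}},"spin":{"type":"array","items":{"type":"number"}},"grip":{"type":"number"}},"required":["xyz","spin"]}

```bash
mkdir -p pics; cat > h.py <<'E'
import numpy as np, cv2
from plant import get_obs, camera, camera_model, r, spotter
def ray(cam,px,m=None):
    m=m or camera_model(cam); K=np.array(m["intrinsics"]); d=np.linalg.solve(K,[px[0],px[1],1.])
    R=np.array(m["attitude"]); return np.array(m["eye"]), R@np.array([d[0],-d[1],-d[2]])
def onz(cam,px,z):
    e,d=ray(cam,px); return e+d*(z-e[2])/d[2]
def proj(cam,p):
    m=camera_model(cam); R=np.array(m["attitude"]); q=R.T@(np.array(p)-np.array(m["eye"]))
    u=np.array(m["intrinsics"])@[q[0],-q[1],-q[2]]; return u[:2]/u[2]
E
python3 - <<'E'
from h import *
o=get_obs(); print(o["time"],o["tool_pos"],o["tool_rot"],o["finger_gap"])
for c in ["top","side"]:
    im=camera(c); cv2.imwrite(f"pics/{c}0.png",im[:,:,::-1]); m=camera_model(c); print(c,{k:np.round(v,3).tolist() for k,v in m.items() if k in("eye","attitude","intrinsics")})
    if c=="top":
        for n,z in [("pink_roll",.032),("navy_roll",.015),("votive",.062),("white_mouse",.02),("laptop",.017)]:
            for d in spotter.trace(c,n): print(n,round(d["score"],2),d["pixel"],onz(c,d["pixel"],z).round(3),d["mask"].sum())
E
```

```text
0.0 [ 0.18584907 -0.51737533  0.20488096] [[ 9.41141027e-01  3.38014015e-01 -3.05626933e-04]
 [ 3.38014141e-01 -9.41140371e-01  1.11488806e-03]
 [ 8.92099430e-05 -1.15257312e-03 -9.99999332e-01]] 0.09395068353568463
top {'intrinsics': [[437.108, 0.0, 315.908], [0.0, 437.108, 234.273], [0.0, 0.0, 1.0]], 'eye': [0.503, 0.027, 0.996], 'attitude': [[0.004, 1.0, -0.027], [-0.999, 0.005, 0.032], [0.033, 0.027, 0.999]]}
pink_roll 0.69 [361.3, 152.1] [ 0.713 -0.105  0.032] 256
pink_roll 0.66 [421.8, 159.4] [ 0.698 -0.24   0.032] 109
pink_roll 0.59 [292.4, 142.1] [0.733 0.049 0.032] 274
navy_roll 0.62 [173.2, 253.7] [0.485 0.312 0.015] 326
votive 0.89 [211.0, 212.8] [0.573 0.22  0.062] 583
white_mouse 0.78 [445.0, 258.5] [ 0.476 -0.296  0.02 ] 1195
laptop 0.84 [330.1, 231.4] [ 0.536 -0.037  0.017] 23680
side {'intrinsics': [[514.86, 0.0, 322.159], [0.0, 514.86, 237.936], [0.0, 0.0, 1.0]], 'eye': [0.358, -0.835, 0.671], 'attitude': [[0.979, 0.097, -0.178], [-0.202, 0.559, -0.805], [0.021, 0.824, 0.567]]}
```

View pics/top0.png

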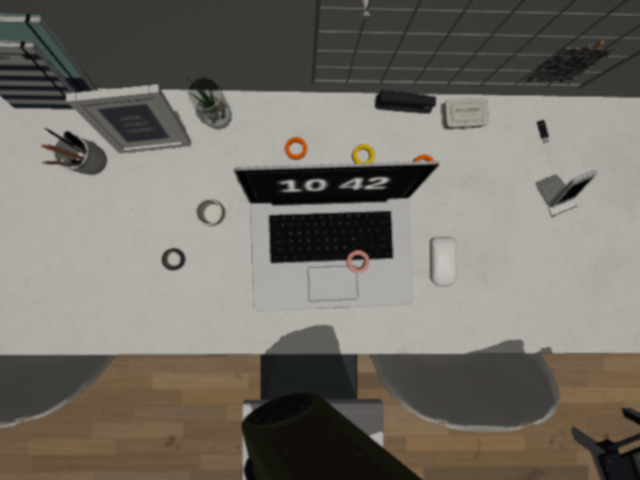

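View pics/side0.png

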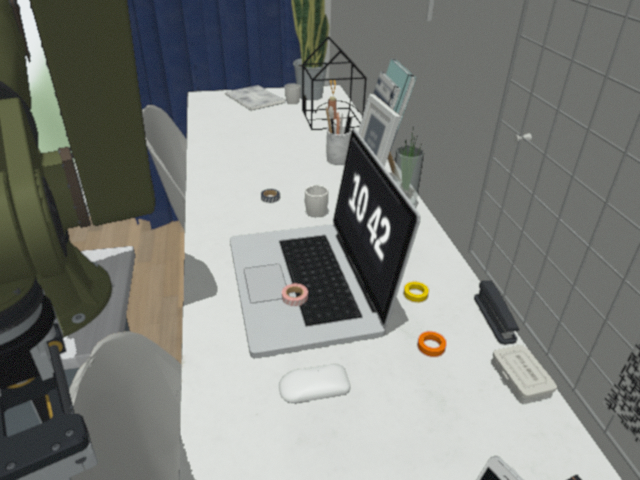

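The top view shows the laptop with its front corners at about (254,308) and (412,303). Four rings could be the pink roll: (358,261) on the laptop, and (296,148) orange, (363,155) yellow and (424,160) orange behind the lid. Only (358,261) lies on the laptop and is pink, so I'll confirm it in a crop.

```bash
python3 - <<'E'
from h import *
im=cv2.imread("pics/top0.png"); cv2.imwrite("pics/crop0.png",cv2.resize(im[140:320,150:460],None,fx=2.5,fy=2.5,interpolation=cv2.INTER_CUBIC))
cam="top"; camera(cam)
for p in [(254,308),(412,303),(250,203),(411,196)]: print(p,onz(cam,p,.017).round(3))
hsv=cv2.cvtColor(im,cv2.COLOR_BGR2HSV); m=(hsv[:,:,1]>50); m[:240]=0;m[290:]=0;m[:,:330]=0;m[:,390:]=0
ys,xs=np.nonzero(m); (c,rad)=cv2.minEnclosingCircle(np.c_[xs,ys].astype(np.float32)); print("pink",c,rad,onz(cam,c,.026).round(3))
for d in spotter.trace(cam,"laptop"):
    q=cv2.approxPolyDP(max(cv2.findContours(d["mask"].astype(np.uint8),0,2)[0],key=cv2.contourArea),4,True)[:,0]; print(q.tolist())
E
```

```text
(254, 308) [0.365 0.132 0.017]
(412, 303) [ 0.376 -0.222  0.017]
(250, 203) [0.599 0.143 0.017]
(411, 196) [ 0.617 -0.22   0.017]
pink (355.39886474609375, 255.7471923828125) 16.647077560424805 [ 0.482 -0.093  0.026]
[[438, 163], [235, 168], [250, 203], [254, 309], [409, 304], [407, 198]]
[[438, 163], [233, 170], [250, 203], [408, 197]]
```

View pics/crop0.png

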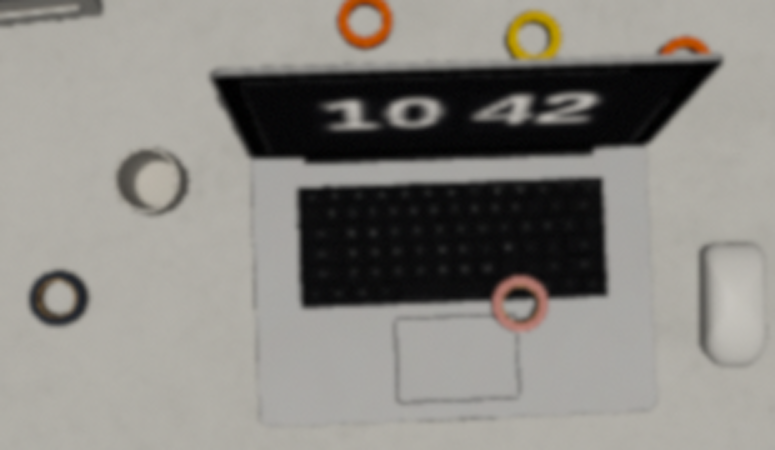

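The crop shows the pink ring at full-image (358,261), straddling the keyboard's front edge and the trackpad. It's the one meant. I'll spin the tool so the fingers cradle the roll, pushing towards +y.

Request:
{"fn": "carry_out", "kwargs": {
  "xyz": [
    [0,0,0],
    [0,0,0],
    [0,0,0],
    [0,0,0],
    [0,0,0],
    [0,0,0],
    [0,0,0],
    [0,0,0]
  ],
  "spin": [-9,-9,-9,-9,-9,-9,-9,-9],
  "grip": 0.3
}}

```text
time: 1.45
tool_pos: [0.1859, -0.5176, 0.2054]
tool_rot: [[-0.036, 0.999, 0.0], [0.999, 0.036, 0.0], [0.0, 0.0, -1.0]]
force: [1.0, -0.3, 0.7]
finger_gap: 0.033
grasp_force: 0.0
```

```bash
python3 - <<'E'
from h import *
im=cv2.imread("pics/top0.png")
g=im[245:278,340:376].astype(int); m=(g[:,:,2]-g[:,:,1])>25
ys,xs=np.nonzero(m); c,rad=cv2.minEnclosingCircle(np.c_[xs+340,ys+245].astype(np.float32)); print(c,rad,onz("top",c,.026).round(3), m.sum())
E
```

```text
(357.7363586425781, 260.87274169921875) 11.413569450378418 [ 0.471 -0.098  0.026] 261
```

Request:
{"fn": "carry_out", "kwargs": {
  "xyz": [
    [2,1.5,0],
    [4,3.5,0],
    [5,4.3,0],
    [5,4.3,1],
    [5,4.3,2],
    [5,4.3,2],
    [5,4.3,2],
    [3.6,3.4,1]
  ],
  "spin": [0,0,0,0,0,0,0,0]
}}

```text
time: 2.45
tool_pos: [0.4587, -0.1808, 0.131]
tool_rot: [[-0.031, 1.0, -0.0], [1.0, 0.031, 0.0], [0.0, -0.0, -1.0]]
force: [0.8, -0.8, -0.1]
finger_gap: 0.0325
grasp_force: 0.0
```

Request:
{"fn": "carry_out", "kwargs": {
  "xyz": [
    [0,0,0],
    [0,0,2],
    [0,0,2],
    [0,0,1],
    [0,0,0],
    [0,0,0],
    [0,0,0],
    [0,0,0]
  ],
  "spin": [0,0,0,0,0,0,0,0]
}}

```text
time: 3.45
tool_pos: [0.4579, -0.1829, 0.082]
tool_rot: [[-0.031, 1.0, 0.001], [1.0, 0.031, -0.0], [-0.0, 0.001, -1.0]]
force: [-0.5, -1.5, 0.4]
finger_gap: 0.033
grasp_force: 0.0
```

```bash
python3 - <<'E'
from h import *
a=[cv2.cvtColor(camera(c),4) for c in ("top","side","wrist")]
cv2.imwrite("pics/c1.png",np.hstack([cv2.resize(a[0][150:330,180:420],(400,300)),cv2.resize(a[1][180:400,200:440],(400,300))]))
E
```

```text
(no output)
```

View pics/c1.png

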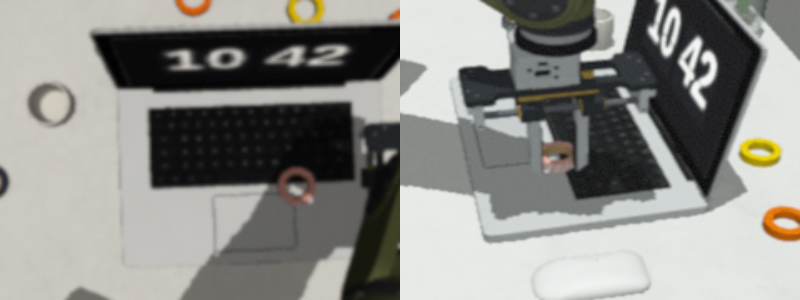

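Both views show the tool aligned, with the fingers about 15 mm too near the robot. I'll shift forward, go down and push.

Request:
{"fn": "carry_out", "kwargs": {
  "xyz": [
    [0,1.5,1],
    [0,0,2],
    [0,0,2],
    [0,0,1.1],
    [1,0,0],
    [1.5,0,0],
    [1.5,0,0],
    [1.5,0,0]
  ],
  "spin": [0,0,0,0,0,0,0,0]
}}

```text
time: 4.6
tool_pos: [0.4713, -0.1262, 0.0211]
tool_rot: [[-0.031, 1.0, 0.001], [1.0, 0.031, -0.0], [-0.0, 0.001, -1.0]]
force: [0.2, 0.5, 0.3]
finger_gap: 0.0328
grasp_force: 0.0
```

Request:
{"fn": "carry_out", "kwargs": {
  "xyz": [
    [1.5,0,0],
    [1.5,0,0],
    [1.5,0,0],
    [1.5,0,0],
    [1.5,0,0],
    [1.5,0,0],
    [1.0,0,0],
    [0,0,0]
  ],
  "spin": [0,0,0,0,0,0,0,0]
}}

```text
time: 5.6
tool_pos: [0.468, -0.0269, 0.0206]
tool_rot: [[-0.032, 1.0, -0.0], [1.0, 0.032, 0.0], [0.0, -0.0, -1.0]]
force: [-0.2, -0.5, -0.4]
finger_gap: 0.033
grasp_force: 0.0
```

```bash
python3 - <<'E'
from h import *
a=[cv2.cvtColor(camera(c),4) for c in ("top","side")]
cv2.imwrite("pics/c2.png",np.hstack([cv2.resize(a[0][150:330,150:390],(400,300)),cv2.resize(a[1][150:370,200:440],(400,300))]))
E
```

```text
(no output)
```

View pics/c2.png

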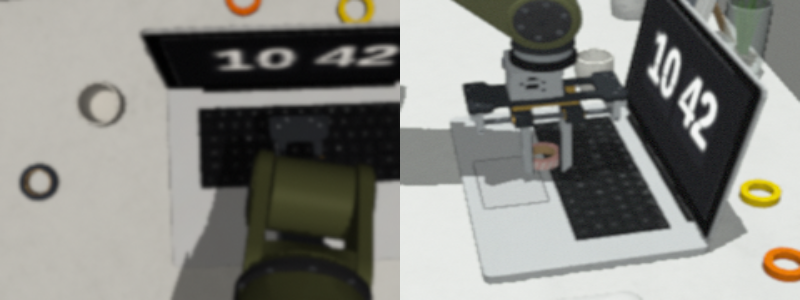

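The roll sits cradled between the fingers in the side view. I'll carry on, slower near the edge.

Request:
{"fn": "carry_out", "kwargs": {
  "xyz": [
    [1.5,0,0],
    [1.5,0,0],
    [1.5,0,0],
    [1.5,0,0],
    [1.5,0,0],
    [1.5,0,0],
    [1,0,0],
    [0.8,0,0]
  ],
  "spin": [0,0,0,0,0,0,0,0]
}}

```text
time: 6.7
tool_pos: [0.4647, 0.0811, 0.0206]
tool_rot: [[-0.031, 1.0, -0.0], [1.0, 0.031, -0.0], [-0.0, -0.0, -1.0]]
force: [0.6, -0.4, 0.7]
finger_gap: 0.0333
grasp_force: 0.1
```

Request:
{"fn": "carry_out", "kwargs": {
  "xyz": [
    [0.8,0,0],
    [0.8,0,0],
    [0.8,0,0],
    [0.8,0,0],
    [0.8,0,0],
    [0.8,0,0],
    [0.6,0,0],
    [0,0,0]
  ],
  "spin": [0,0,0,0,0,0,0,0]
}}

```text
time: 7.7
tool_pos: [0.463, 0.1348, 0.0206]
tool_rot: [[-0.031, 1.0, -0.0], [1.0, 0.031, 0.0], [0.0, -0.0, -1.0]]
force: [-0.0, -0.5, -0.2]
finger_gap: 0.0334
grasp_force: 0.0
```

```bash
python3 - <<'E'
from h import *
a=[cv2.cvtColor(camera(c),4) for c in ("top","side")]
cv2.imwrite("pics/c3.png",np.hstack([cv2.resize(a[0][150:330,150:390],(400,300)),cv2.resize(a[1][130:310,200:440],(400,300))]))
E
```

```text
(no output)
```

View pics/c3.png

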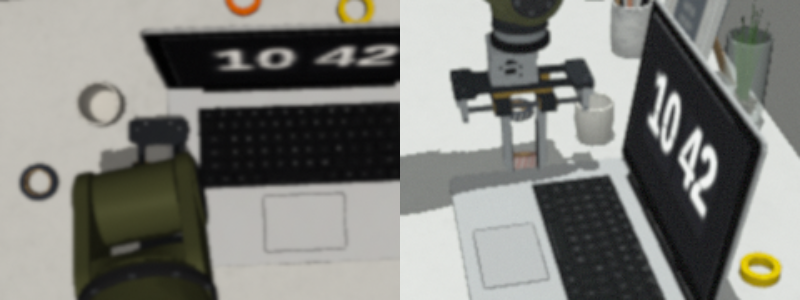

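The roll is leaving the edge. I'll push another 3 cm, then back off, rise and look.

Request:
{"fn": "carry_out", "kwargs": {
  "xyz": [
    [0.7,0,0],
    [0.7,0,0],
    [0.7,0,0],
    [0.6,0,0],
    [0.3,0,0],
    [0,0,0],
    [-1.5,0,0],
    [-1.5,0,0]
  ],
  "spin": [0,0,0,0,0,0,0,0]
}}

```text
time: 8.8
tool_pos: [0.463, 0.1332, 0.0206]
tool_rot: [[-0.03, 1.0, -0.0], [1.0, 0.03, -0.0], [-0.0, -0.0, -1.0]]
force: [1.0, 0.9, -0.2]
finger_gap: 0.0329
grasp_force: 0.0
```

Request:
{"fn": "carry_out", "kwargs": {
  "xyz": [
    [0,0,-2],
    [0,0,-4],
    [-3,0,-5],
    [-5,0,-5],
    [-5,0,-5],
    [-5,0,-5],
    [-3,0,-2],
    [0,0,0]
  ],
  "spin": [0,0,0,0,0,0,0,0],
  "grip": 1
}}

```text
time: 9.8
tool_pos: [0.4689, -0.0605, 0.2844]
tool_rot: [[-0.027, 1.0, 0.002], [1.0, 0.027, -0.001], [-0.001, 0.002, -1.0]]
force: [-0.3, -0.1, 0.3]
finger_gap: 0.0003
grasp_force: 0.0
```

```bash
python3 - <<'E'
from h import *
o=get_obs(); print(o["time"],o["tool_pos"],o["qpos"])
A=[camera(c) for c in ("top","side")]; a=[cv2.cvtColor(x,4) for x in A]
cv2.imwrite("pics/c4.png",np.hstack([cv2.resize(a[0][140:320,150:390],(400,300)),cv2.resize(a[1][120:300,200:440],(400,300))]))
g=A[0].astype(int); m=(g[:,:,0]-g[:,:,1])>25; m[:200]=0; m[300:]=0; m[:,:180]=0;m[:,260:]=0
ys,xs=np.nonzero(m); print(m.sum())
if m.any():
    c,rad=cv2.minEnclosingCircle(np.c_[xs,ys].astype(np.float32)); print(c,rad,onz("top",c,.01).round(3))
for n,z in [("navy_roll",.015),("votive",.062)]:
    for d in spotter.trace("top",n): print(n,d["score"],onz("top",d["pixel"],z).round(3))
for d in spotter.trace("top","laptop_lid")[:2]:
    q=cv2.approxPolyDP(max(cv2.findContours(d["mask"].astype(np.uint8),0,2)[0],key=cv2.contourArea),4,True)[:,0]; print(q.tolist(),[onz("top",p,.25).round(3).tolist() for p in q])
E
```

```text
9.8 [ 0.4689482  -0.06046862  0.28440337] [-2.05634853e-01  7.15870959e-02  1.60806782e+00 -1.51414164e-04
  1.45947587e+00 -2.32709084e-01]
251
(239.8148193359375, 264.03704833984375) 11.233253479003906 [0.462 0.165 0.01 ]
navy_roll 0.64 [0.47  0.321 0.015]
votive 0.84 [0.574 0.225 0.062]
[[438, 163], [237, 167], [234, 173], [251, 203], [410, 196]] [[0.648, -0.208, 0.25], [0.637, 0.138, 0.25], [0.627, 0.143, 0.25], [0.576, 0.114, 0.25], [0.59, -0.159, 0.25]]
```

View pics/c4.png

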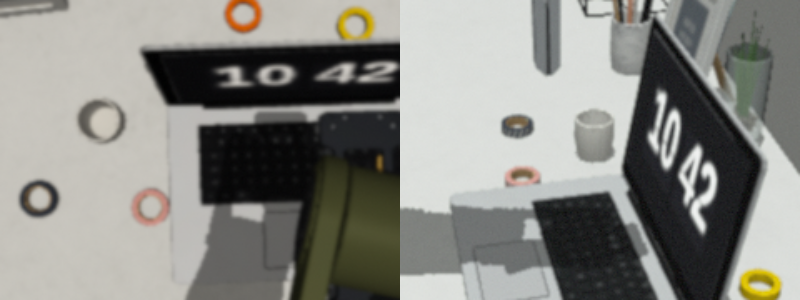

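The roll now appears beside the laptop's left edge. Before closing the lid, I'll check that it is flat and not leaning on the edge, by overlaying the two hypotheses.

```bash
python3 - <<'E'
from h import *
A={c:camera(c) for c in("top","side")}
t=np.linspace(0,2*np.pi,60); ring=np.c_[.025*np.cos(t),.025*np.sin(t),0*t]
def sil(c,ctr,tilt):
    R=cv2.Rodrigues(np.array([1.,0,0])*-tilt)[0]  # +y side lower, -y side up
    P=np.vstack([ring,ring+[0,0,.015]])@R.T+ctr
    return cv2.convexHull(np.array([proj(c,p) for p in P],np.float32))[:,0]
out=[]
for c,(x0,y0,s) in {"top":(205,235,10),"side":(240,205,6)}.items():
    w,h=(60,50) if c=="top" else (66,50)
    v=cv2.resize(cv2.cvtColor(A[c],4)[y0:y0+h,x0:x0+w],(400,400*h//w),interpolation=cv2.INTER_CUBIC); s=400/w
    for ctr,tl,col in [((.462,.166,0),0,(0,160,0)),((.462,.162,.0085),.35,(255,0,0))]:
        p=((sil(c,np.array(ctr),tl)-[x0,y0]+.5)*s).astype(np.int32); cv2.polylines(v,[p],True,col,1)
    out.append(cv2.resize(v,(400,320)))
cv2.imwrite("pics/c5.png",np.hstack(out))
E
```

```text
(no output)
```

View pics/c5.png

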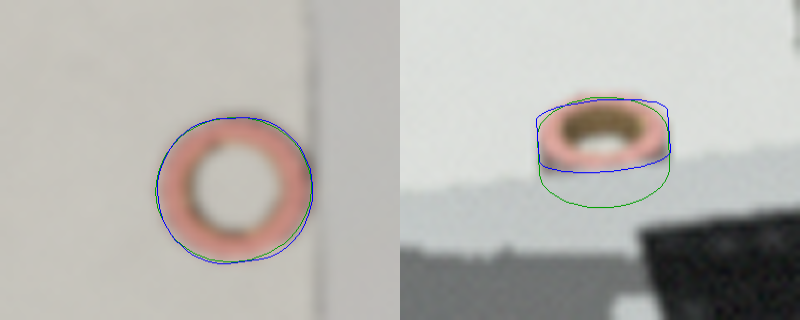

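The flat outline (green) matches: round in the top view, and in the side view the hole shows wide open with the lower part hidden by the base. So the roll lies flat with y_lap ≈ 0.205. Next I'll move over and behind the lid.

Request:
{"fn": "carry_out", "kwargs": {
  "xyz": [
    [0,0,-2],
    [0.5,2,-1],
    [0.5,3,0],
    [0.5,4,0],
    [0.5,4,0],
    [0,4,0],
    [0,3,0],
    [0,2,0]
  ],
  "spin": [0,0,0,0,0,0,0,0]
}}

```text
time: 11.15
tool_pos: [0.6893, -0.0305, 0.312]
tool_rot: [[-0.032, 0.999, -0.002], [0.999, 0.032, 0.0], [0.0, -0.002, -1.0]]
force: [-1.5, -0.8, -0.1]
finger_gap: 0.0007
grasp_force: 0.0
```

Request:
{"fn": "carry_out", "kwargs": {
  "xyz": [
    [0,0,0],
    [0,0,0],
    [0,0,0],
    [0,0,0],
    [0,0,0],
    [0,0,0],
    [0,0,0],
    [0,0,0]
  ],
  "spin": [0,0,0,0,0,0,0,0]
}}

```text
time: 12.15
tool_pos: [0.6883, -0.0313, 0.3132]
tool_rot: [[-0.031, 1.0, -0.0], [1.0, 0.031, 0.0], [0.0, -0.0, -1.0]]
force: [-0.1, -2.0, -0.5]
finger_gap: 0.0004
grasp_force: 0.0
```

Request:
{"fn": "carry_out", "kwargs": {
  "xyz": [
    [0,0,1],
    [0,0,1.5],
    [0,0,1.5],
    [0,0,1.5],
    [0,0,1.5],
    [0,0,1],
    [0,0,0.8],
    [0,0,0]
  ],
  "spin": [0,0,0,0,0,0,0,0]
}}

```text
time: 13.15
tool_pos: [0.6882, -0.0313, 0.2248]
tool_rot: [[-0.031, 1.0, -0.001], [1.0, 0.031, 0.0], [0.0, -0.001, -1.0]]
force: [-0.1, 0.6, 1.1]
finger_gap: 0.0004
grasp_force: 0.0
```

Request:
{"fn": "carry_out", "kwargs": {
  "xyz": [
    [0,-0.8,0],
    [0,-0.8,0],
    [0,-0.8,0],
    [0,-0.8,0],
    [0,-0.8,0],
    [0,-0.8,0],
    [0,-0.8,0],
    [0,-0.6,0]
  ],
  "spin": [0,0,0,0,0,0,0,0]
}}

```text
time: 14.15
tool_pos: [0.6258, -0.0332, 0.2253]
tool_rot: [[-0.031, 1.0, 0.0], [1.0, 0.031, 0.0], [0.0, 0.0, -1.0]]
force: [4.3, -0.4, 3.1]
finger_gap: 0.0006
grasp_force: 2.0
```

```bash
python3 - <<'E'
from h import *
a=[cv2.cvtColor(camera(c),4) for c in ("top","side")]
cv2.imwrite("pics/c6.png",np.hstack([cv2.resize(a[0][120:330,170:450],(400,300)),cv2.resize(a[1][60:360,180:580],(400,300))]))
E
```

```text
(no output)
```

View pics/c6.png

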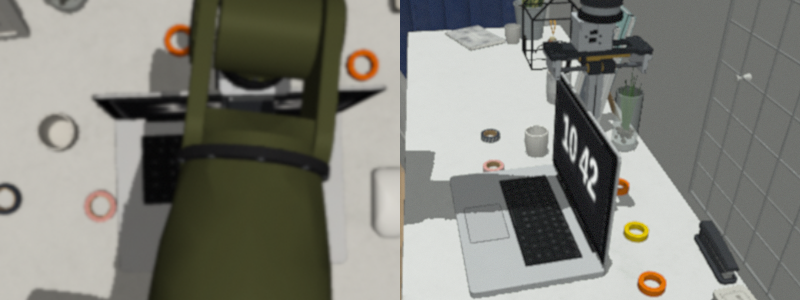

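The side view shows the lid now about vertical with the fingers behind it, and a contact force of 4 N. I'll follow the arc.

Request:
{"fn": "carry_out", "kwargs": {
  "xyz": [
    [0,-1.6,0.4],
    [0,-1.8,0.6],
    [0,-1.9,0.8],
    [0,-1.9,0.8],
    [0,-1.4,0.6],
    [0,-1.3,0.7],
    [0,-1.3,0.7],
    [0,-1.2,0.7]
  ],
  "spin": [0,0,0,0,0,0,0,0]
}}

```text
time: 15.25
tool_pos: [0.502, -0.0371, 0.1718]
tool_rot: [[-0.031, 1.0, -0.0], [1.0, 0.031, -0.0], [-0.0, -0.0, -1.0]]
force: [3.3, -0.6, 0.2]
finger_gap: 0.0003
grasp_force: 1.5
```

Request:
{"fn": "carry_out", "kwargs": {
  "xyz": [
    [0,-1.1,1],
    [0,-1.1,1],
    [0,-1.0,1.1],
    [0,-1.0,1.1],
    [0,-0.7,1.2],
    [0,-0.7,1.3],
    [0,-0.7,1.3],
    [0,-0.6,1.3]
  ],
  "spin": [0,0,0,0,0,0,0,0]
}}

```text
time: 16.25
tool_pos: [0.4332, -0.0391, 0.0784]
tool_rot: [[-0.031, 1.0, 0.0], [1.0, 0.031, 0.0], [0.0, 0.0, -1.0]]
force: [3.2, -0.7, 2.0]
finger_gap: 0.0005
grasp_force: 1.1
```

Request:
{"fn": "carry_out", "kwargs": {
  "xyz": [
    [0,-0.4,1],
    [0,-0.3,1],
    [0,-0.2,1],
    [0,-0.2,1],
    [0,0,0.8],
    [0,0,0.5],
    [0,0,0.2],
    [0,0,0]
  ],
  "spin": [0,0,0,0,0,0,0,0]
}}

```text
time: 17.25
tool_pos: [0.4224, -0.0394, 0.0242]
tool_rot: [[-0.031, 1.0, 0.0], [1.0, 0.031, 0.0], [0.0, 0.0, -1.0]]
force: [0.1, 1.1, 1.3]
finger_gap: 0.0005
grasp_force: 0.0
```

Request:
{"fn": "carry_out", "kwargs": {
  "xyz": [
    [0,0,0.1],
    [0,0,0.1],
    [0,0,0.1],
    [0,0,0],
    [0,0,0],
    [0,0,0],
    [0,0,0],
    [0,0,0]
  ],
  "spin": [0,0,0,0,0,0,0,0]
}}

```text
time: 18.25
tool_pos: [0.4228, -0.0395, 0.0233]
tool_rot: [[-0.031, 1.0, 0.001], [1.0, 0.031, -0.0], [-0.0, 0.001, -1.0]]
force: [-14.4, 3.0, 42.0]
finger_gap: 0.0004
grasp_force: 20.8
```

The fingers met a hard stop of 42 N at z = 23.3 mm, so the lid is shut. I'll retract and check.

Request:
{"fn": "carry_out", "kwargs": {
  "xyz": [
    [0,0,-1],
    [0,0,-3],
    [-2,0,-4],
    [-4,0,-4],
    [-5,0,-4],
    [-5,0,-2],
    [-5,0,0],
    [-3,0,0]
  ],
  "spin": [0,0,0,0,0,0,0,0]
}}

```text
time: 19.25
tool_pos: [0.4295, -0.2802, 0.2005]
tool_rot: [[-0.029, 1.0, 0.0], [1.0, 0.029, -0.0], [-0.0, 0.0, -1.0]]
force: [0.4, 0.3, -0.3]
finger_gap: 0.0007
grasp_force: 0.0
```

```bash
python3 - <<'E'
from h import *
A=[camera(c) for c in ("top","side")]; a=[cv2.cvtColor(x,4) for x in A]
cv2.imwrite("pics/c7.png",np.hstack([cv2.resize(a[0][120:330,150:430],(400,300)),cv2.resize(a[1][100:400,180:580],(400,300))]))
g=A[0].astype(int); m=(g[:,:,0]-g[:,:,1])>25; m[:200]=0; m[300:]=0; m[:,:180]=0;m[:,260:]=0
ys,xs=np.nonzero(m); c,rad=cv2.minEnclosingCircle(np.c_[xs,ys].astype(np.float32)); print(c,rad,onz("top",c,.01).round(3))
E
```

```text
(239.6908721923828, 264.0352783203125) 11.094430923461914 [0.462 0.166 0.01 ]
```

View pics/c7.png

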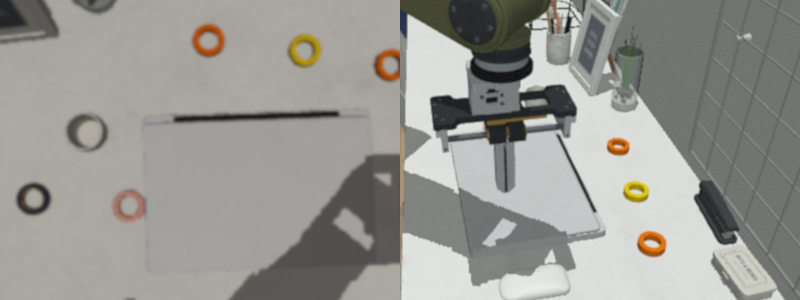

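The lid is shut, the pink roll lies flat at the left edge, and the votive, navy roll and mouse haven't moved. I'll hand in.

```bash
python3 -c "
from h import *
print(r.sign_off())"
```

```text
the job is handed in; nothing more can be done
None
```

The pink roll lies flat on the desk against the laptop's left-hand end (centre about 205 mm left of its centre line), the lid is fully shut, and the navy roll, votive and mouse look undisturbed; handed in after about 19 s, verdict not shown.

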